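# Clamp the freshly glued foot of a bread board under the counter press

## Task

The bread board lies feet-up on the counter, and the single rubber foot at the end away from its handle has just been glued on: slide the board along the counter, never lifting it, until that foot stands squarely under the small pad of the hand press, while the press is still up. Then push the knob of the press 40 mm straight down with the gripper so that its sprung pad clamps that foot, and finish while holding it there: do not let go. Leave the jar, the pepper mill and the spoon rest standing where they are.

Things in the scene. Friction and masses are not known exactly. Their poses are not given: they have to be found in the camera images.
- press: steel hand press fixed to the counter. Origin: on the counter, right below the plunger axis; x points from there to its column (x 100 to 130 mm, 30 mm wide), z up. An arm 34 mm wide, 105 to 139 mm high, runs from the column to a collar of 38 mm diameter (height 99 to 145) round the plunger. Base 90 mm wide, 14 mm high, x 85 to 185 mm; below the plunger is bare counter.
- plunger (a joint): downward travel of knob and plunger, m: 0 up (as it starts), 0.052 at the stop; springs back when let go. About 3 N at first, rising 0.08 N per mm; from 26 mm on the pad stands on the board's foot and its own spring adds 1.6 N and then 0.4 N per mm: about 14 N in all at 40 mm.
- pad: round rubber pad, 14 mm diameter, 14 mm high, at the lower end of the plunger on a spring of its own (it can give up to 30 mm into the plunger). Origin: centre of its lower face, 46 mm above the counter when the press is up.
- board: loose wooden paddle-shaped bread board, feet up, 0.2 to 0.42 kg. Origin: underside, centre of the blade (150 mm in x, 110 in y, 14 thick). The handle, 30 mm wide, 14 thick, runs along -x, towards the robot, from x = -75 to -155 mm. On top three rubber feet, 26 mm diameter, 6 high: one alone at x = 40, y = 0 (the one to clamp), two at x = -52, y = +-36 mm.
- end_foot (a point): centre of the top of the single foot at the end away from the handle, 20 mm above the counter, in the board at x = 40, y = 0 mm
- board_grip (a point): middle of the upper face of the board's handle, 14 mm above the counter, in the board at x = -110, y = 0 mm; the handle is 30 mm wide across the board's y
- jar: green glass jar with steel lid, 72 mm diameter, 130 mm high, to one side of the press (the board is on the other); origin centre of its underside. Leave alone.
- mill: wooden pepper mill, 54 mm diameter, 152 mm high, beyond the press's plunger; origin centre of its underside. Leave alone.
- spoon_rest: white ceramic spoon rest, shallow dish 92 mm diameter, 18 mm high, with a lug reaching 90 mm along its y; beyond the press's plunger; origin centre of its underside. Leave alone.
- knob_top (a point): centre of the flat top of the round black knob (44 mm diameter, 25 mm high) on the press's vertical plunger; 220 mm above the counter when up. The knob is pushed straight down and springs back up when let go.
Not all that is in view belongs to the job. What is meant by the press is not brown, and is the larger of those in its own colour.

How it is judged:
On the way:
1. the single foot stands under the pad, the press still up and the board at rest (horizontal distance between end_foot and pad below 0.006 m and value of joint plunger below 0.005 m and linear speed of board below 0.01 m/s), for 0.2 s.
At the end, for the whole second after the job is handed in: The knob is held 40 mm down (35 to 45 mm) by the gripper, pushing on it with more than 3 N; the pad presses on the single foot with more than 3 N, its centre within 6 mm of the foot's (the pad wholly on the foot); the board lies flat on the counter (value of joint plunger between 0.035 and 0.045 m and horizontal distance between end_foot and pad below 0.006 m and contact force between pad and board above 3 N and angle between board's own z axis and vertical below 0.06 rad and height (world z) of board below 0.006 m and contact force between any of the fingers, the arm and plunger above 3 N); the arm keeps its last pose, push and grip.
It fails at once if the board is lifted off the counter (height (world z) of board above 0.02 m).
It fails at once if the board is tipped up (angle between board's own z axis and vertical above 0.2 rad).
It fails at once if the jar is shifted by more than 25 mm or tipped (distance of jar from where it was at the start of the episode above 0.025 m or angle between jar's own z axis and vertical above 0.3 rad).
It fails at once if the pepper mill is shifted by more than 25 mm or tipped (distance of mill from where it was at the start of the episode above 0.025 m or angle between mill's own z axis and vertical above 0.3 rad).
It fails at once if the spoon rest is shifted by more than 25 mm or tipped (distance of spoon_rest from where it was at the start of the episode above 0.025 m or angle between spoon_rest's own z axis and vertical above 0.3 rad).
It also fails if it takes over 58 s, if anything falls off the work surface, if the arm or the gripper's body presses on something with over 40 N, if the wrist force passes 120 N, or if a joint passes its speed limit or range.

## Robot

A 6-joint arm with a two-finger parallel gripper is mounted at the origin on the work surface. World frame = base frame: x ahead of the robot, y to its left, z up, the work surface at z = 0. Lengths are in m, angles in rad, forces in N, time in s.
With the tool pointing down it reaches from about 0.3 to 0.775 m from the base axis. Payload 14.6 kg.
Tool frame: the origin (TCP) lies on the mounting face of the last link; the fingertips stand 199 mm ahead of it and the grasp point (between the pads) lies 180 mm ahead of it; z points along the fingers, y is the line along which they close (so a half turn about z gives the same grasp; the last joint's range is limited). The gripper opens to 94 mm and grips with 3 to 60 N. Pads are 16 mm wide; open, the fingers measure 119 mm over their backs; the gripper's body (75 mm by 177 mm) begins 78 mm behind the grasp point.
Start: joints at [-1.191, 0.3, 1.521, -0, 1.321, -0.067], TCP at [0.238, -0.496, 0.405] pointing down, gripper open.
Joint ranges: [-3.03, 3.03], [-0.79, 2.21], [0.23, 2.52], [-1.04, 4.18], [0, 3.07], [-2.55, 2.55]. Speed limits (rad/s): [2.22, 2.22, 2.57, 3.14, 3.14, 3.14].

## Interface

Orientations are given as [roll, pitch, yaw] about the fixed x, y, z axes, in that order (R = Rz(yaw) Ry(pitch) Rx(roll)).
In Python, from station import telemetry, cams, workorder, finder gives the robot as it stands.
- The arm moves only by the tool jog_arm, never from a script. Its argument "rows" is a list of rows, each an object with "gripper": the finger opening in m, from 0 to 0.094; "slide": the shift along the tool's x, y, z in m, a list of three; "spin": the turn about the tool's z in rad. In form: [{"gripper": gripper, "slide": [tx, ty, tz], "spin": spin}, ...]. A call has 1 to 8 rows; each row is the pose to reach, as a shift and turn from the pose commanded when the call began, along the tool's axes at that moment; what a row does not reach only later rows make up. A row lasts 1/10 s, in which the tool goes at most 50 mm and 8.59 degrees, less where a joint would pass 70% of its speed; a pose out of reach is approached as far as the arm can. A call with a gripper value outside its range is refused whole. The fingers move at their own pace and stop on an object; "squeeze" is the grip in N (left out, the last holds). Time passes only in rows, so rows that repeat a pose let the fingers close. It gives the time, the measured TCP pose, the force, the opening and the grip force at its end, in the units of the state.
- telemetry.get_obs(): the state, without advancing time (a new reading comes with each control period).
- cams.camera(name): name is "scene" or "side" or "wrist"; returns (picture, depth): 420x560x3 uint8, red, green, blue; 420x560 float32, m along the optical axis (not along the pixel's ray), 0 where there is no reading.
- cams.camera_info(name): a dict with "camera_matrix" (3x3 intrinsics, pixels), "k1" (the pictures are not rectified: a ray, as slopes to the right and down, at radius r is drawn at 1 + k1 r^2 times it, then the intrinsics apply), "R" (3x3) and "t" (3): a world point X has camera coordinates R X + t; the wrist camera has in their place "tool_from_camera" (4x4, takes a point from camera to tool coordinates, whose origin is the TCP and whose axes are the flange's). Camera axes: x right, y down, z forward; pixel columns grow to the right and rows downward; lengths in m; the calibration is good to about 2 mm. A picture is of the moment at which its call begins: read the wrist's pose just before it. camera_info takes no time and is no camera call.
- workorder.hand_in(): hands the job in; it is judged then, once.
Trained networks look in the newest picture that a camera, given by its name, has taken for a name from the list of things; names that differ only in an ending like _2 or _b are one class to them, and where a whole thing is asked for, a point or a joint stands for the part that bears it (a point fixed in the world has none). Each returns a list of dicts, best first, with "confidence" (0 to 1); they miss things now and then, are a little off and sometimes report something else, mostly with a low value. They report only what shows in the picture. A call takes as long as a camera call. They do not tell look-alikes from the thing itself.
- finder.find_in(target, camera): "point" ([x, y, z] in m, in world coordinates, good to about 4 mm: the middle of the surface that is visible of it).
- finder.masks_of(target, camera): "region" (420x560 bool, what is visible of it).
The state is a dict: "time_s": time; "qpos": joint angles; "joint_vel": joint speeds; "tau": joint torques, N m; "ee_pos": TCP position; "eef_rot": TCP orientation; "force": force on the tool from outside, world axes, zero at the start; "moment": the same for the moment, N m; "grip_width": finger opening in m; "grip_force": force on a finger pad.
Only numpy, scipy, OpenCV 4.12 (cv2) and the standard library are available. Lean on these libraries where they do the work, as an engineer would, in place of code of your own. Each camera call takes 0.05 s, during which the arm holds its last target. There are 200 camera calls.

## Working session

There is one attempt and no reset: what is moved stays moved. The work goes in short steps, Python scripts to look and compute and a tool call to move; the robot and the scene stay as the last step left them, time stands still between calls to the robot, and variables do not carry over. Pictures are saved under pics/ and viewed, at most 10 in all, crops included, and the job is handed in when it is done.

Besides the shell and the picture viewer there is one more tool, called after "Emit:" as name([rows], argument=value, ...), one row to a line, values as JSON. jog_arm: Moves the arm, as the interface text tells. Its arguments: {"type":"object","properties":{"rows":{"type":"array","items":{"type":"object","properties":{"gripper":{"type":"number"},"slide":{"type":"array","items":{"type":"number"}},"spin":{"type":"number"}}}},"squeeze":{"type":"number"}},"required":["rows"]}

```bash
mkdir -p pics; cat > h.py <<'E'
import numpy as np,cv2
from station import telemetry,cams,workorder,finder
from scipy.spatial.transform import Rotation as Ro
def cam(n):
    o=telemetry.get_obs(); p,d=cams.camera(n); i=cams.camera_info(n)
    if n=='wrist':
        T=np.eye(4);T[:3,:3]=Ro.from_euler('xyz',o['eef_rot']).as_matrix();T[:3,3]=o['ee_pos'];T=T@np.array(i['tool_from_camera'])
    else:
        T=np.eye(4);T[:3,:3]=np.array(i['R']).T;T[:3,3]=-T[:3,:3]@np.array(i['t'])
    return p,d,np.array(i['camera_matrix']),i['k1'],T
def cloud(d,K,k1,T):
    h,w=d.shape;u,v=np.meshgrid(np.arange(w),np.arange(h))
    q=cv2.undistortPoints(np.stack([u,v],-1).reshape(-1,1,2).astype(float),K,np.array([k1,0,0,0.])).reshape(h,w,2)
    P=np.dstack([q[...,0]*d,q[...,1]*d,d])@T[:3,:3].T+T[:3,3]
    P[d<=0]=np.nan
    return P
def save(n,p): cv2.imwrite('pics/'+n,p[...,::-1])
E
cat > a.py <<'E'
from h import *
for n in ['scene','side']:
    p,d,K,k,T=cam(n); save(n+'0.png',p); P=cloud(d,K,k,T); np.savez(n+'0.npz',p=p,P=P)
    for t in ['press','board','jar','mill','spoon_rest','knob_top','end_foot','board_grip']:
        for r in finder.find_in(t,n): print(n,t,np.round(r['point'],3),round(r['confidence'],2))
print(telemetry.get_obs())
E
python3 a.py
```

```text
scene press [ 0.326 -0.224  0.086] 0.95
scene press [ 0.695 -0.013  0.124] 0.73
scene press [0.416 0.142 0.077] 0.55
scene board [ 0.599 -0.162  0.015] 0.7
scene board [ 0.694 -0.017  0.126] 0.46
scene mill [ 0.761 -0.13   0.093] 0.55
scene spoon_rest [0.746 0.156 0.008] 0.78
scene knob_top [ 0.217 -0.211  0.214] 0.65
scene knob_top [0.346 0.129 0.142] 0.64
scene knob_top [ 0.609 -0.017  0.212] 0.6
scene knob_top [ 0.6   -0.163  0.016] 0.22
scene end_foot [ 0.598 -0.161  0.014] 0.6
scene board_grip [ 0.599 -0.158  0.013] 0.89
side press [0.414 0.141 0.077] 0.92
side press [ 0.684 -0.017  0.124] 0.91
side press [ 0.324 -0.225  0.091] 0.7
side board [ 0.599 -0.166  0.015] 0.8
side jar [0.591 0.139 0.103] 0.82
side mill [ 0.757 -0.13   0.079] 0.59
side mill [ 0.607 -0.021  0.208] 0.51
side spoon_rest [0.751 0.157 0.009] 0.73
side knob_top [ 0.216 -0.209  0.206] 0.97
side knob_top [0.342 0.127 0.146] 0.76
side knob_top [ 0.609 -0.023  0.206] 0.62
side end_foot [ 0.602 -0.161  0.014] 0.71
side board_grip [ 0.602 -0.16   0.014] 0.88
{'time_s': 0.9, 'qpos': array([-1.19059074e+00,  2.99921362e-01,  1.52099413e+00,  6.84481221e-06,
        1.32069817e+00, -6.65836951e-02]), 'joint_vel': array([-0.00047575, -0.00102832, -0.00174336,  0.00064041, -0.00119608,
        0.00065491]), 'tau': array([ 2.19195717e-03, -5.31657422e+01, -3.52915406e+01,  7.09507288e-02,
        2.13311106e-02, -1.63999238e-05]), 'ee_pos': array([ 0.23764449, -0.49600589,  0.40463634]), 'eef_rot': array([-3.14157213e+00, -8.01534573e-06,  4.46787591e-01]), 'force': array([-0.26994706, -0.06440204, -0.04068068]), 'moment': array([-0.07921878,  0.07057712, -0.04375232]), 'grip_force': 0.0, 'grip_width': 0.09379722280407364}
```

View pics/scene0.png

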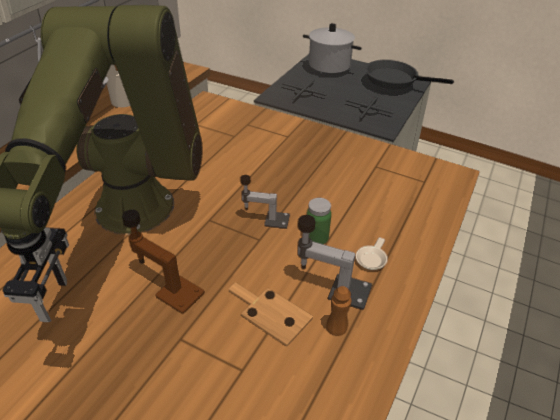

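View pics/side0.png

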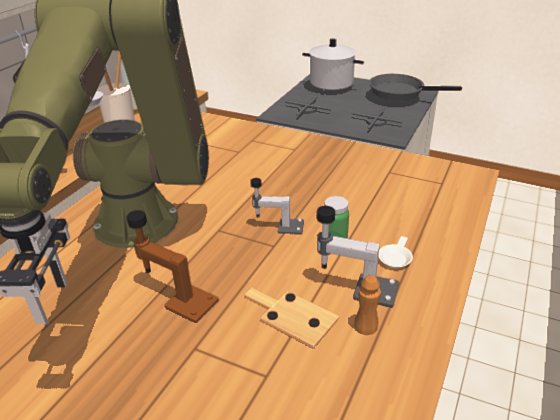

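Presses in view of the scene camera: a brown one at (165,265), a small grey one at (265,205) and a large grey one at (335,265). The task wants the large grey one, because it is not brown and is the larger of the two greys. I'll confirm it in a crop and measure poses.

```bash
cat > b.py <<'E'
from h import *
from scipy import ndimage
for n,c in [('scene',(230,190,180,160)),('side',(240,190,180,160))]:
    z=np.load(n+'0.npz');p=z['p'];P=z['P']
    if n=='side': save('crop.png',cv2.resize(p[190:350,240:420],None,fx=4,fy=3.7,interpolation=cv2.INTER_CUBIC)[:600,:800])
    X,Y,Z=P[...,0],P[...,1],P[...,2]
    tab=(abs(X-.6)<.15)&(abs(Y+.2)<.2)&(abs(Z)<.009); print(n,'table',np.median(Z[tab]))
    b=(X>.42)&(X<.70)&(Y>-.26)&(Y<-.09)&(Z>.009)&(Z<.03)
    L,k=ndimage.label(b); s=ndimage.sum(b,L,range(1,k+1));b=L==1+np.argmax(s)
    q=P[b][:,:2]; print('board',b.sum(),cv2.minAreaRect((q*1000).astype(np.float32)))
    dark=b&(p.max(-1)<75)
    L,k=ndimage.label(dark)
    for i in range(1,k+1):
        if (L==i).sum()>8: print('foot',(L==i).sum(),np.round(P[L==i].mean(0),4), ndimage.center_of_mass(L==i))
    kn=(abs(X-.61)<.05)&(abs(Y+.02)<.05)&(Z>.212)&(Z<.235)
    if kn.sum()>3: print('knobtop',kn.sum(),cv2.minEnclosingCircle((P[kn][:,:2]*1000).astype(np.float32)),P[kn].mean(0))
    ar=(abs(X-.66)<.1)&(abs(Y+.02)<.07)&(Z>.1365)&(Z<.142)
    q=(P[ar][:,:2]*1000).astype(np.float32); print('armtop',ar.sum(),cv2.minAreaRect(q))
    ba=(X>.66)&(X<.84)&(abs(Y+.01)<.08)&(Z>.01)&(Z<.018)
    q=(P[ba][:,:2]*1000).astype(np.float32); print('base',ba.sum(),cv2.minAreaRect(q))
    for nm,cx,cy,z0,z1,r in [('jar',.6,.14,.12,.14,.06),('mill',.76,-.13,.02,.16,.05),('spoon',.75,.157,.008,.03,.12)]:
        m=(np.hypot(X-cx,Y-cy)<r)&(Z>z0)&(Z<z1)
        if m.sum()>5: print(nm,m.sum(),P[m].min(0),P[m].max(0))
E
python3 b.py
```

```text
scene table -0.0005479647771948759
board 2305 ((567.31982421875, -153.5187530517578), (113.18228912353516, 230.5531463623047), 78.7453384399414)
foot 47 [ 0.5613 -0.1182  0.0193] (np.float64(294.72340425531917), np.float64(269.468085106383))
foot 51 [ 0.5491 -0.1887  0.0194] (np.float64(311.96078431372547), np.float64(251.86274509803923))
foot 57 [ 0.6452 -0.1694  0.0195] (np.float64(321.4035087719298), np.float64(289.05263157894734))
knobtop 192 ((604.261474609375, -12.882038116455078), 23.05887794494629) [ 0.60607503 -0.01552469  0.21834619]
armtop 317 ((660.6445922851562, -6.954608917236328), (147.59483337402344, 38.67766189575195), 5.644217491149902)
base 514 ((739.2396850585938, 4.255760192871094), (99.25479125976562, 93.33853149414062), 5.584450721740723)
jar 295 [0.5412827  0.12207261 0.12001454] [0.60177936 0.18730401 0.13471488]
mill 811 [ 0.72758666 -0.14305063  0.02029456] [ 0.77806638 -0.10128746  0.1554264 ]
spoon 405 [0.70315982 0.03742967 0.00802947] [0.80704594 0.24011758 0.02475743]
side table 0.0008147367389899629
board 2608 ((565.5081176757812, -155.3211669921875),
[... 201 characters left out ...]
.float64(272.12280701754383))
foot 62 [ 0.6448 -0.1712  0.0209] (np.float64(322.4516129032258), np.float64(313.758064516129))
knobtop 199 ((604.5405883789062, -12.959622383117676), 23.795896530151367) [ 0.60571679 -0.01728642  0.21905603]
armtop 380 ((660.5450439453125, -9.63425064086914), (147.6882781982422, 36.97127914428711), 7.91765832901001)
base 493 ((738.4482421875, 3.8624038696289062), (101.02632904052734, 93.66942596435547), 6.788513660430908)
jar 260 [0.54033053 0.12235407 0.12013756] [0.60213202 0.18251355 0.13377673]
mill 1045 [ 0.7260888  -0.14426638  0.0200656 ] [ 0.77912572 -0.10180486  0.15532755]
spoon 446 [0.7032274  0.03765181 0.00800494] [0.79199591 0.22919645 0.02372788]
```

View pics/crop.png

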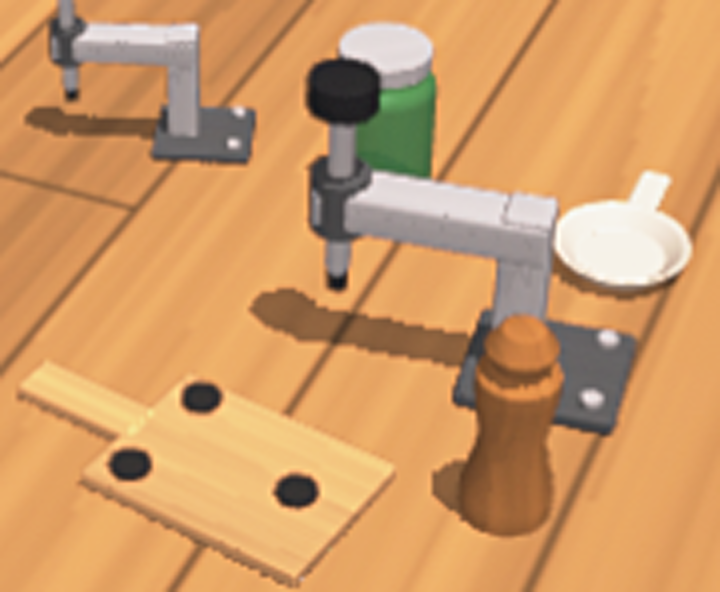

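The crop confirms it: the large grey press has its knob at crop (343,90), with the jar behind it and the mill beside its base. The board with its single foot at crop (297,490) lies on the near side. Now I'll move, going round the brown press.

Emit:
jog_arm([
  {"gripper":0.07,"slide":[0.05,0.005,0],"spin":0.1},
  {"slide":[0.1,0.01,0],"spin":0.2,"gripper":0.07},
  {"slide":[0.15,0.015,0],"spin":0.32,"gripper":0.07},
  {"slide":[0.2,0.02,0],"spin":0.44,"gripper":0.07},
  {"slide":[0.245,0.025,0],"spin":0.55,"gripper":0.07},
  {"slide":[0.278,0.027,0],"spin":0.63,"gripper":0.07},
  {"slide":[0.278,0.027,0],"spin":0.63,"gripper":0.07},
  {"slide":[0.278,0.027,0],"spin":0.63,"gripper":0.07},
])

```text
time_s: 1.7
ee_pos: [0.5003, -0.4, 0.4042]
eef_rot: [-3.141, 0.001, -0.181]
force: [-0.1, 0.7, -0.0]
grip_width: 0.0702
grip_force: 0.0
```

Emit:
jog_arm([
  {"gripper":0.07,"slide":[-0.009,-0.045,0],"spin":0},
  {"gripper":0.07,"slide":[-0.018,-0.09,0],"spin":0},
  {"gripper":0.07,"slide":[-0.027,-0.135,0],"spin":0},
  {"gripper":0.07,"slide":[-0.036,-0.18,0],"spin":0},
  {"gripper":0.07,"slide":[-0.045,-0.225,0],"spin":0},
  {"gripper":0.07,"slide":[-0.05,-0.252,0],"spin":0},
  {"gripper":0.07,"slide":[-0.05,-0.252,0],"spin":0},
  {"gripper":0.07,"slide":[-0.05,-0.252,0],"spin":0},
])

```text
time_s: 2.5
ee_pos: [0.4963, -0.1439, 0.405]
eef_rot: [3.141, -0.001, -0.183]
force: [-0.4, -0.3, 0.8]
grip_width: 0.0701
grip_force: 0.0
```

```bash
cat > c.py <<'E'
from h import *
from scipy import ndimage
import sys
p,d,K,k1,T=cam('wrist');save(sys.argv[1],p);P=cloud(d,K,k1,T)
X,Y,Z=P[...,0],P[...,1],P[...,2]
print('cam',T[:3,3],T[:3,2]); o=telemetry.get_obs();print(o['time_s'],o['ee_pos'],o['eef_rot'])
tab=(abs(Z)<.009);print('table',np.median(Z[tab]))
b=(X>.35)&(X<.70)&(Y>-.3)&(Y<.06)&(Z>.009)&(Z<.03)
L,k=ndimage.label(b); s=ndimage.sum(b,L,range(1,k+1));b=L==1+np.argmax(s)
q=P[b][:,:2]; print('board',b.sum(),cv2.minAreaRect((q*1000).astype(np.float32)))
L,k=ndimage.label(b&(p.max(-1)<75))
for i in range(1,k+1):
    if (L==i).sum()>25: print('foot',(L==i).sum(),np.round(P[L==i].mean(0),4),cv2.minEnclosingCircle((P[L==i][:,:2]*1000).astype(np.float32)), np.round(ndimage.center_of_mass(L==i)))
h=b&(X<.53)
if h.sum(): print('handle',cv2.minAreaRect((P[h][:,:2]*1000).astype(np.float32)))
E
python3 c.py w1.png
```

```text
cam [ 0.57702059 -0.1593799   0.38644457] [-0.27426499  0.050405   -0.96033226]
2.55 [ 0.49637137 -0.14444653  0.40487934] [ 3.14127332e+00 -4.75665649e-04 -1.83797643e-01]
table 0.0013241235694570475
board 17752 ((566.1484985351562, -153.07388305664062), (110.42902374267578, 229.98858642578125), 79.76082611083984)
foot 533 [ 0.6446 -0.167   0.0213] ((644.7020263671875, -167.0318145751953), 12.340825080871582) [ 37. 272.]
foot 417 [ 0.5485 -0.186   0.0213] ((548.3387451171875, -185.9735870361328), 12.320374488830566) [131. 307.]
foot 416 [ 0.5611 -0.1157  0.0213] ((561.056396484375, -115.68017578125), 12.385411262512207) [131. 240.]
handle ((492.6873779296875, -159.7509307861328), (68.42566680908203, 88.5081787109375), 78.67802429199219)
```

View pics/w1.png

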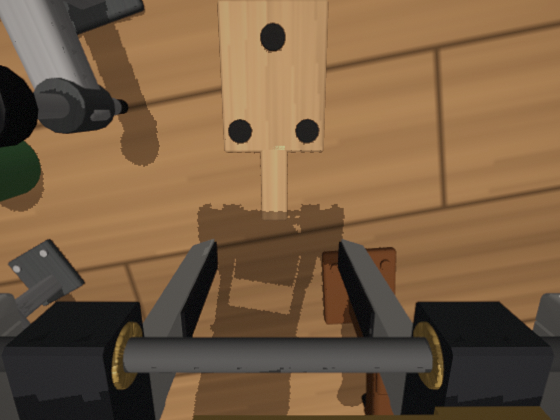

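The wrist view shows the board straight ahead, with the single foot at (272,37) and the handle at (275,185) between the open fingers. I'll descend onto the handle.

Emit:
jog_arm([
  {"gripper":0.07,"slide":[0.0,-0.003,0.045],"spin":0},
  {"gripper":0.07,"slide":[0.0,-0.003,0.09],"spin":0},
  {"gripper":0.07,"slide":[0.0,-0.003,0.135],"spin":0},
  {"gripper":0.07,"slide":[0.0,-0.003,0.17],"spin":0},
  {"gripper":0.07,"slide":[0.0,-0.003,0.19],"spin":0},
  {"gripper":0.07,"slide":[0.0,-0.003,0.2],"spin":0},
  {"gripper":0.07,"slide":[0.0,-0.003,0.201],"spin":0},
  {"gripper":0.07,"slide":[0.0,-0.003,0.201],"spin":0},
])

```text
time_s: 3.35
ee_pos: [0.4975, -0.141, 0.2044]
eef_rot: [3.141, -0.001, -0.184]
force: [0.3, -0.1, 0.6]
grip_width: 0.0699
grip_force: 0.0
```

Emit:
jog_arm([
  {"gripper":0.02,"slide":[0,0,0],"spin":0},
  {"gripper":0.02,"slide":[0,0,0],"spin":0},
  {"gripper":0.02,"slide":[0,0,0],"spin":0},
  {"gripper":0.02,"slide":[0,0,0],"spin":0},
  {"gripper":0.02,"slide":[0,0,0],"spin":0},
  {"gripper":0.02,"slide":[0,0,0],"spin":0},
], squeeze=30)

```text
time_s: 3.95
ee_pos: [0.4973, -0.1404, 0.2037]
eef_rot: [3.142, -0.0, -0.183]
force: [-0.8, -0.0, 2.5]
grip_width: 0.0295
grip_force: 30.0
```

```bash
python3 c.py w2.png; cat > d.py <<'E'
from h import *
from scipy import ndimage
for n in ['scene','side']:
    p,d,K,k,T=cam(n); P=cloud(d,K,k,T); save(n+'_l.png',p)
    X,Y,Z=P[...,0],P[...,1],P[...,2]
    b=(X>.5)&(X<.72)&(Y>-.26)&(Y<.08)&(Z>.009)&(Z<.03)&(p.max(-1)<75)
    L,k=ndimage.label(b)
    for i in range(1,k+1):
        if (L==i).sum()>15: print(n,'dark',(L==i).sum(),np.round(P[L==i].mean(0),4), ndimage.center_of_mass(L==i))
    pd=(abs(X-.605)<.03)&(abs(Y+.013)<.03)
    for z0,z1 in [(.045,.06),(.06,.095),(.15,.19)]:
        m=pd&(Z>z0)&(Z<z1)
        if m.sum()>2: print('plunger',z0,m.sum(),P[m].mean(0),P[m].min(0),P[m].max(0))
E
python3 d.py
```

```text
cam [ 0.57807266 -0.15583133  0.185115  ] [-0.27476304  0.05093181 -0.96016208]
4.0 [ 0.49733392 -0.14036054  0.20373139] [ 3.14157766e+00 -2.77538885e-05 -1.83027430e-01]
table 0.0013172417446489226
board 52205 ((538.96435546875, -148.25225830078125), (110.89364624023438, 174.28082275390625), 79.89476776123047)
foot 2066 [ 0.5489 -0.186   0.0213] ((548.4652709960938, -186.24932861328125), 12.736565589904785) [157. 349.]
foot 2071 [ 0.5613 -0.1162  0.0213] ((560.9953002929688, -115.90632629394531), 12.782681465148926) [158. 204.]
foot 140 [ 0.5032 -0.1267  0.0209] ((501.451904296875, -125.82852172851562), 8.913412094116211) [261. 249.]
foot 144 [ 0.4978 -0.1564  0.0206] ((495.36614990234375, -156.37606811523438), 8.749225616455078) [261. 306.]
handle ((503.0779724121094, -147.58120727539062), (60.44841766357422, 107.15447998046875), 53.6523551940918)
scene dark 81 [ 0.6966 -0.0074  0.0143] (np.float64(286.4074074074074), np.float64(333.65432098765433))
scene dark 47 [ 0.5612 -0.118   0.0191] (np.float64(294.72340425531917), np.float64(269.468085106383))
scene dark 52 [ 0.5485 -0.1888
[... 632 characters left out ...]
1536), np.float64(359.11538461538464))
side dark 50 [ 0.5599 -0.1186  0.0201] (np.float64(297.08), np.float64(289.78))
side dark 55 [ 0.548  -0.1904  0.0212] (np.float64(315.1818181818182), np.float64(272.0))
side dark 62 [ 0.6448 -0.1714  0.0211] (np.float64(322.4516129032258), np.float64(313.758064516129))
plunger 0.045 27 [ 0.60545531 -0.016457    0.05382073] [ 0.59668135 -0.02241081  0.04726679] [ 0.61145195 -0.01135538  0.05992721]
plunger 0.06 56 [ 0.60612152 -0.01776182  0.0765173 ] [ 0.59685042 -0.02330756  0.06078813] [ 0.6137174  -0.00993844  0.08923418]
plunger 0.15 86 [ 0.60628091 -0.01740379  0.16777151] [ 0.59817193 -0.0255595   0.15034958] [ 0.6131926  -0.00762083  0.18605763]
```

Emit:
jog_arm([
  {"gripper":0.02,"slide":[-0.007,-0.015,0],"spin":0},
  {"gripper":0.02,"slide":[-0.016,-0.035,0],"spin":0},
  {"gripper":0.02,"slide":[-0.026,-0.055,0],"spin":0},
  {"gripper":0.02,"slide":[-0.036,-0.076,0],"spin":0},
  {"gripper":0.02,"slide":[-0.046,-0.097,0],"spin":0},
  {"gripper":0.02,"slide":[-0.056,-0.118,0],"spin":0},
  {"gripper":0.02,"slide":[-0.063,-0.135,0],"spin":0},
  {"gripper":0.02,"slide":[-0.068,-0.146,0],"spin":0},
], squeeze=30)

```text
time_s: 4.9
ee_pos: [0.4565, 0.017, 0.2037]
eef_rot: [3.142, -0.0, -0.182]
force: [0.3, -1.7, -0.3]
grip_width: 0.0297
grip_force: 30.0
```

Emit:
jog_arm([
  {"gripper":0.02,"slide":[0,0,0],"spin":0},
  {"gripper":0.02,"slide":[0,0,0],"spin":0},
  {"gripper":0.02,"slide":[0,0,0],"spin":0},
])

```text
time_s: 5.2
ee_pos: [0.4571, 0.0153, 0.2037]
eef_rot: [-3.141, 0.0, -0.183]
force: [-0.9, 3.8, 5.3]
grip_width: 0.0299
grip_force: 30.1
```

```bash
cat > e.py <<'E'
from h import *
from scipy import ndimage
from scipy.optimize import least_squares
def fit(q,r,c0,cam):
    # circle of known radius, robust
    f=lambda c:np.hypot(q[:,0]-c[0],q[:,1]-c[1])-r
    s=(c0-cam[:2])/np.linalg.norm(c0-cam[:2])
    return least_squares(f,q.mean(0)+s*r*.8,loss='soft_l1',f_scale=.001)
o=telemetry.get_obs();print(o['time_s'],o['ee_pos'],o['eef_rot'],o['force'])
for n in ['scene','side']:
    p,d,K,k,T=cam(n); P=cloud(d,K,k,T); save(n+'_m.png',p)
    X,Y,Z=P[...,0],P[...,1],P[...,2]
    c0=np.array([.605,-.012]); C=T[:3,3]
    pd=(abs(X-.605)<.035)&(abs(Y+.013)<.035)
    m=pd&(Z>.048)&(Z<.059);g=fit(P[m][:,:2],.007,c0,C);print(n,'pad',m.sum(),np.round(g.x,4),g.cost)
    m=pd&(Z>.198)&(Z<.213);g=fit(P[m][:,:2],.022,c0,C);print(n,'knobside',m.sum(),np.round(g.x,4),g.cost)
    m=pd&(Z>.108)&(Z<.135)&(X<.615);g=fit(P[m][:,:2],.019,c0,C);print(n,'collar',m.sum(),np.round(g.x,4),g.cost)
    m=pd&(Z>.2165)&(Z<.226);print(n,'knobtop',m.sum(),cv2.minEnclosingCircle((P[m][:,:2]*1000).astype(np.float32)))
    b=(X>.42)&(X<.68)&(Y>-.15)&(Y<.1)&(Z>.015)&(Z<.028)&(p.max(-1)<80)
    L,k=ndimage.label(b)
    for i in range(1,k+1):
        if (L==i).sum()>15: print(n,'dark',(L==i).sum(),np.round(P[L==i].mean(0),4), np.round(ndimage.center_of_mass(L==i)), cv2.minEnclosingCircle((P[L==i][:,:2]*1000).astype(np.float32)))
    b=(X>.42)&(X<.70)&(Y>-.15)&(Y<.1)&(Z>.009)&(Z<.03)&(p.max(-1)<250)
    print('cam',C)
    c=p[210:330,230:390];save(n+'_mc.png',cv2.resize(c,None,fx=5,fy=5,interpolation=cv2.INTER_CUBIC))
E
python3 e.py
```

```text
5.2 [0.45712905 0.0152561  0.20372275] [-3.14140187e+00  8.20478230e-08 -1.83371286e-01] [-0.89638372  3.76083306  5.33415709]
scene pad 17 [ 0.6049 -0.0111] 1.6711522439125977e-05
scene knobside 78 [ 0.6042 -0.0111] 4.0845584566326524e-05
scene collar 65 [ 0.6041 -0.011 ] 3.896930698302399e-05
scene knobtop 158 ((605.6967163085938, -13.735365867614746), 22.51917839050293)
scene dark 18 [0.4604 0.028  0.0221] [246. 263.] ((459.82623291015625, 28.04290008544922), 7.885527610778809)
scene dark 39 [0.5202 0.0377 0.0187] [252. 283.] ((519.8387451171875, 37.01202392578125), 12.937912940979004)
scene dark 42 [ 0.5086 -0.033   0.019 ] [266. 268.] ((508.6737976074219, -31.738605499267578), 11.084464073181152)
scene dark 52 [ 0.6046 -0.0123  0.0183] [274. 302.] ((607.0310668945312, -12.361998558044434), 15.121870994567871)
cam [ 0.95792355 -0.84342965  1.05059165]
side pad 17 [ 0.6041 -0.0122] 8.664549207646436e-06
side knobside 93 [ 0.6035 -0.0114] 6.110717122091738e-05
side collar 87 [ 0.6033 -0.0119] 8.015677249669536e-05
side knobtop 162 ((604.4488525390625, -13.193135261535645), 22.06396484375)
side dark 38 [0.5193 0.0376 0.0195] [255. 301.] ((520.8869018554688, 37.23743438720703), 13.6748685836792)
side dark 43 [ 0.5076 -0.0339  0.0199] [270. 285.] ((506.23040771484375, -34.980140686035156), 12.67180347442627)
side dark 52 [ 0.604  -0.013   0.0198] [275. 323.] ((603.1066284179688, -12.155963897705078), 14.422111511230469)
cam [ 0.95599936 -0.94229263  0.91564702]
```

View pics/side_mc.png

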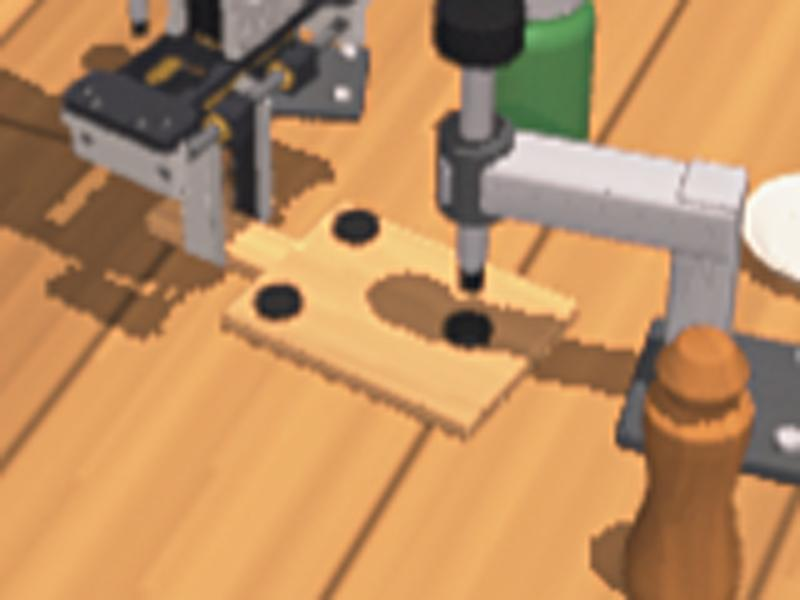

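The side view shows the single foot at (467,328), just below the pad at (472,280) and a few mm toward the camera. I'll nudge it by 2.5 mm and then release.

Emit:
jog_arm([
  {"gripper":0.02,"slide":[-0.001,-0.0025,0],"spin":0},
  {"gripper":0.02,"slide":[-0.001,-0.0025,0],"spin":0},
  {"gripper":0.02,"slide":[-0.001,-0.0025,0],"spin":0},
  {"gripper":0.02,"slide":[-0.001,-0.0025,0],"spin":0},
])

```text
time_s: 5.7
ee_pos: [0.4567, 0.0179, 0.2037]
eef_rot: [3.142, -0.001, -0.184]
force: [1.7, -3.7, 2.4]
grip_width: 0.0296
grip_force: 30.0
```

Emit:
jog_arm([
  {"gripper":0.06,"slide":[0,0,0],"spin":0},
  {"gripper":0.06,"slide":[0,0,0],"spin":0},
  {"gripper":0.06,"slide":[0,0,0],"spin":0},
  {"gripper":0.06,"slide":[0,0,0],"spin":0},
  {"gripper":0.06,"slide":[0,0,0],"spin":0},
])

```text
time_s: 6.2
ee_pos: [0.4565, 0.0182, 0.2036]
eef_rot: [3.142, 0.0, -0.183]
force: [0.1, -0.9, 0.9]
grip_width: 0.0598
grip_force: 0.0
```

```bash
python3 e.py
```

```text
6.2 [0.45646577 0.01823112 0.20358611] [ 3.14158913e+00  2.03185463e-04 -1.83118662e-01] [ 0.05556142 -0.92485315  0.9313016 ]
scene pad 15 [ 0.6042 -0.0114] 1.0162674143047101e-05
scene knobside 85 [ 0.6045 -0.0109] 4.7564557589360216e-05
scene collar 69 [ 0.604  -0.0112] 4.485780266665823e-05
scene knobtop 154 ((606.8489379882812, -13.538177490234375), 23.44695281982422)
scene dark 17 [0.4635 0.046  0.0214] [242. 267.] ((462.4490661621094, 46.863990783691406), 8.047749519348145)
scene dark 41 [0.52   0.0404 0.0184] [251. 284.] ((520.158447265625, 39.530311584472656), 13.32752799987793)
scene dark 41 [ 0.5075 -0.0315  0.0187] [266. 268.] ((507.6097412109375, -31.648353576660156), 11.558963775634766)
scene dark 52 [ 0.6039 -0.0125  0.0189] [274. 302.] ((604.3211669921875, -12.64127254486084), 13.52750015258789)
cam [ 0.95792355 -0.84342965  1.05059165]
side pad 19 [ 0.6056 -0.0125] 1.5028786073571163e-05
side knobside 101 [ 0.6039 -0.0115] 6.795492710193569e-05
side collar 88 [ 0.6039 -0.012 ] 6.103050518705916e-05
side knobtop 168 ((603.7635498046875, -14.496607780456543), 22.522720336914062)
side dark 18 [0.4603 0.0453 0.0215] [247. 282.] ((459.9862060546875, 46.29108428955078), 8.151681900024414)
side dark 39 [0.5199 0.0386 0.02  ] [255. 301.] ((517.393310546875, 38.290550231933594), 13.715669631958008)
side dark 44 [ 0.5065 -0.0319  0.0194] [269. 285.] ((507.05133056640625, -31.00310516357422), 12.888409614562988)
side dark 52 [ 0.6033 -0.0121  0.0192] [275. 323.] ((602.7186889648438, -12.712072372436523), 13.37842082977295)
cam [ 0.95599936 -0.94229263  0.91564702]
```

Foot and plunger axis now agree to about 1 mm. I'll lift clear, close the fingers and go above the knob.

Emit:
jog_arm([
  {"gripper":0.06,"slide":[0,0,-0.02],"spin":0},
  {"gripper":0.06,"slide":[0,0,-0.06],"spin":0},
  {"gripper":0.06,"slide":[0,0,-0.105],"spin":0},
  {"gripper":0.06,"slide":[0,0,-0.15],"spin":0},
  {"gripper":0,"slide":[0,0,-0.195],"spin":0},
  {"gripper":0,"slide":[0,0,-0.24],"spin":0},
  {"gripper":0,"slide":[0,0,-0.256],"spin":0},
  {"gripper":0,"slide":[0,0,-0.256],"spin":0},
], squeeze=20)

```text
time_s: 7.1
ee_pos: [0.4563, 0.0182, 0.4618]
eef_rot: [-3.141, -0.004, -0.183]
force: [1.0, 0.6, -0.3]
grip_width: 0.0313
grip_force: 0.0
```

Emit:
jog_arm([
  {"gripper":0,"slide":[0.03,0,0],"spin":0},
  {"gripper":0,"slide":[0.07,0,0],"spin":0},
  {"gripper":0,"slide":[0.11,0,0],"spin":0},
  {"gripper":0,"slide":[0.14,0,0],"spin":0},
  {"gripper":0,"slide":[0.15,0.0007,0],"spin":0},
  {"gripper":0,"slide":[0.15,0.0007,0],"spin":0},
  {"gripper":0,"slide":[0.15,0.0007,0],"spin":0},
])

```text
time_s: 7.8
ee_pos: [0.6037, -0.0098, 0.4582]
eef_rot: [3.141, 0.002, -0.183]
force: [-0.9, -0.2, -0.8]
grip_width: 0.0004
grip_force: 0.0
```

```bash
python3 e.py | grep -v cam; python3 - <<'E'
import cv2
a=cv2.imread('pics/side_m.png')[140:320,230:430];cv2.imwrite('pics/k1.png',cv2.resize(a,None,fx=3.3,fy=3.3,interpolation=cv2.INTER_CUBIC))
E
```

```text
7.8 [ 0.60366173 -0.00975121  0.45818014] [ 3.14139540e+00  2.18321420e-03 -1.83190642e-01] [-0.94186056 -0.22018897 -0.78314778]
scene pad 12 [ 0.6036 -0.0109] 5.313287486891712e-06
scene knobside 81 [ 0.6046 -0.0111] 4.1121232614181506e-05
scene collar 69 [ 0.6043 -0.0112] 4.676742086149195e-05
scene knobtop 158 ((606.1334838867188, -12.809202194213867), 22.984272003173828)
scene dark 42 [0.5201 0.0392 0.0193] [251. 283.] ((520.6535034179688, 39.80630111694336), 12.443986892700195)
scene dark 52 [ 0.5068 -0.0307  0.0186] [266. 267.] ((506.147216796875, -30.240612030029297), 14.50306224822998)
scene dark 53 [ 0.6037 -0.012   0.0188] [274. 302.] ((604.6508178710938, -12.467461585998535), 15.196000099182129)
side pad 17 [ 0.6034 -0.0115] 1.2611163515996484e-05
side knobside 95 [ 0.6039 -0.0117] 6.406057909293564e-05
side collar 86 [ 0.6043 -0.0118] 5.7435775044214966e-05
side knobtop 168 ((606.878173828125, -14.173973083496094), 23.439937591552734)
side dark 45 [0.5192 0.0392 0.02  ] [254. 301.] ((520.7826538085938, 40.32691192626953), 13.847631454467773)
side dark 52 [ 0.506 -0.032  0.02 ] [269. 285.] ((504.9078674316406, -30.300703048706055), 14.11032772064209)
side dark 53 [ 0.6034 -0.0129  0.0197] [275. 323.] ((604.6114501953125, -12.860095977783203), 13.803871154785156)
```

View pics/k1.png

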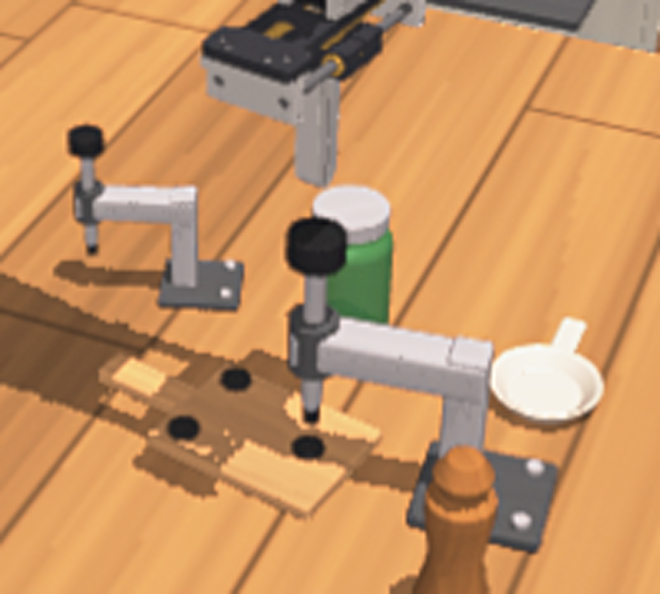

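The fingers at (318,165) are centred above the knob at (316,245), and the foot at (307,447) is under the pad. I'll push down gently, past the 0.419 contact height first.

Emit:
jog_arm([
  {"gripper":0,"slide":[0,0,0.02],"spin":0},
  {"gripper":0,"slide":[0,0,0.032],"spin":0},
  {"gripper":0,"slide":[0,0,0.038],"spin":0},
  {"gripper":0,"slide":[0,0,0.044],"spin":0},
  {"gripper":0,"slide":[0,0,0.05],"spin":0},
  {"gripper":0,"slide":[0,0,0.055],"spin":0},
  {"gripper":0,"slide":[0,0,0.055],"spin":0},
  {"gripper":0,"slide":[0,0,0.055],"spin":0},
])

```text
time_s: 8.7
ee_pos: [0.6039, -0.0098, 0.4049]
eef_rot: [-3.141, -0.0, -0.183]
force: [-2.1, 0.4, 2.7]
grip_width: 0.0007
grip_force: 1.4
```

Emit:
jog_arm([
  {"gripper":0,"slide":[0,0,0.006],"spin":0},
  {"gripper":0,"slide":[0,0,0.012],"spin":0},
  {"gripper":0,"slide":[0,0,0.017],"spin":0},
  {"gripper":0,"slide":[0,0,0.022],"spin":0},
  {"gripper":0,"slide":[0,0,0.026],"spin":0},
  {"gripper":0,"slide":[0,0,0.026],"spin":0},
  {"gripper":0,"slide":[0,0,0.026],"spin":0},
  {"gripper":0,"slide":[0,0,0.026],"spin":0},
])

```text
time_s: 9.5
ee_pos: [0.6039, -0.0098, 0.3795]
eef_rot: [-3.141, -0.002, -0.183]
force: [-3.2, 2.0, 11.0]
grip_width: 0.0007
grip_force: 6.2
```

```bash
cat > f.py <<'E'
from h import *
f=[]
for n in ['scene','side','scene','side']:
    p,d,K,k,T=cam(n); P=cloud(d,K,k,T); X,Y,Z=P[...,0],P[...,1],P[...,2]; o=telemetry.get_obs(); f.append(o['force'])
    m=(np.hypot(X-.604,Y+.012)<.026)&(Z>.15)&(Z<.2)&(p.max(-1)<90); zz=np.sort(Z[m]); print(n,m.sum(),zz[-30:].mean().round(4),np.percentile(zz,[1,50,90]).round(4))
    save('end.png',cv2.resize(p[140:320,230:430],None,fx=3.3,fy=3.3,interpolation=cv2.INTER_CUBIC))
print(np.mean(f,0),o['ee_pos'],o['grip_width'],o['time_s'])
E
python3 f.py
```

```text
scene 218 0.1847 [0.1563 0.1771 0.1812]
side 229 0.1822 [0.156  0.1765 0.1815]
scene 217 0.1845 [0.1549 0.1769 0.1808]
side 232 0.1822 [0.1571 0.1768 0.1813]
[-2.82442394  0.31714544 12.25373641] [ 0.60389532 -0.00978456  0.37954001] 0.0002072197301226832 9.7
```

View pics/end.png

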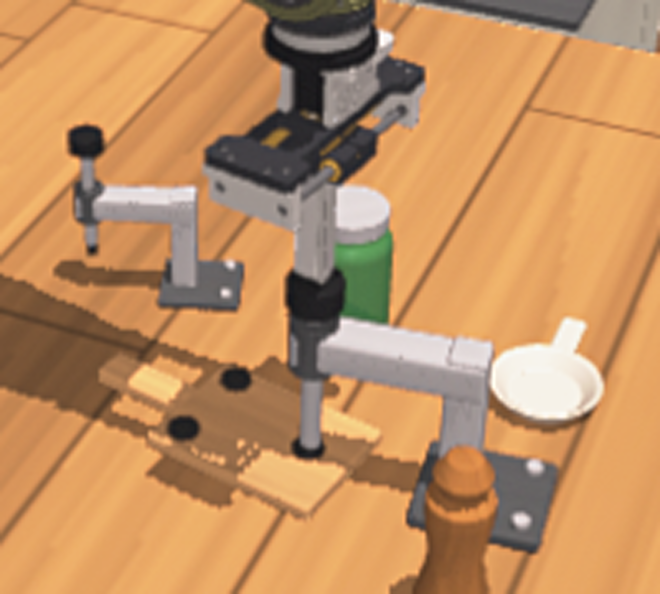

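The knob top is at about 0.181 m, which is 39–40 mm down. The push is about 12 N, and the pad stands on the foot at (308,447). I'm handing it in.

```bash
python3 -c "
from station import workorder
print(workorder.hand_in())"
```

```text
the job is handed in; nothing more can be done
None
```

I slid the board until its single foot was under the large grey press's pad, then pushed the knob down about 39–40 mm with roughly 12 N, held it there and handed in the job; no verdict came back.

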